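# Work the pedal of the returns bin for a customer and close it without a bang

## Task

A customer wants to drop an empty bottle into the green bin: press its pedal down with your fingertips until the lid stands fully open, keep it fully open for at least two seconds, then let the pedal come up slowly so that the lid is eased shut without dropping or slamming, and take your hand away. Work the lid by the pedal only, without touching the lid itself, and do not lift or shift either bin. Leave the cream bin shut and the goods on the table as they are.

Things in the scene. Friction and masses are not known exactly. Their poses are not given: they have to be found in the camera images.
- green_bin: green countertop pedal bin (the one to work; its drum and lid are dark green): upright drum 160 mm across, 199 mm high with the lid shut, 2.5 kg, loose on the table; origin at the centre of its underside, z up. Its -x side is the front, where the pedal sticks out; on its +x side the lid's black hinge housing reaches 105 mm from the origin.
- green_tread (a point): centre of the top of the green bin's pedal, a black rubber tread 38 mm long (bin x), 46 mm wide, 8 mm thick; moves with the pedal. At rest 121 mm in front of the bin's origin (bin -x), 40 mm above the table. The tread's front end is 59 mm clear of the drum, which rises straight up behind it to 199 mm: come from the front and above.
- green_pedal (a joint): angle of the green bin's pedal: 0 at rest (up), grows as it is pressed, 0.22 rad at its rigid stop. It pivots on a level pin 50 mm in front of the bin's origin, 28 mm above the table; the tread's centre goes down about 16 mm in full travel. Pressing takes some 5 to 12 N, most at the start.
- green_lid (a joint): angle of the green bin's lid: 0 shut, 1.22 rad fully open (open counts above 1.05). Linked by a push rod: it turns 5.55 times the pedal's angle, up and down. Only the pedal holds it up: let go or followed up too fast, it falls and slams. Over 5 rad/s, or 3 rad/s in the last 0.3 rad, is a slam; a tread rising at 10 mm/s closes it at about 0.8 rad/s.
- green_lid_plate: the green bin's lid, a shallow domed disc 165 mm across, 20 mm thick; origin at the disc's centre near its underside. Shut, its axes are the bin's and it lies 179 mm above the bin's origin; it swings up about a hinge 100 mm from its centre in its +x, and open it stands up to 355 mm above the table.
- cream_bin: cream countertop pedal bin (leave it alone; its drum and lid are pale cream): upright drum 160 mm across, 199 mm high with the lid shut, 2.5 kg, loose on the table; same make as the green bin, either may stand left or right; origin at the centre of its underside, z up. Its -x side is the front, where the pedal sticks out; on its +x side the lid's black hinge housing reaches 105 mm from the origin.
- cream_lid (a joint): angle of the cream bin's lid: 0 shut, 1.22 rad fully open, linked to its own pedal in the same way
- lotion: pink lotion bottle with a dark pink cap, 42 mm across, 125 mm tall, standing between the two bins; loose; origin at the centre of its underside, z up
- spray: amber spray bottle with a black top, 38 mm across, 150 mm tall, to one side of the bins; loose; origin at the centre of its underside, z up
- oil: yellow oil bottle with a green cap, 48 mm across, 135 mm tall, to one side of the bins; loose; origin at the centre of its underside, z up
- balm_tin: round aluminium balm tin, 55 mm across, 24 mm high, on the near side of the bins; loose; origin at the centre of its underside, z up
- soap: green soap bar in a paper band, 52 x 78 x 26 mm, lying on the near side of the bins; loose; origin at the centre of its underside, z up
- cream_jar: white jar with a pink lid, 64 mm across, 42 mm high, on the near side of the bins; loose; origin at the centre of its underside, z up
There are look-alikes about, which are no part of the job. What is shaped like the soap but pink or red is not meant.

How it is judged (in metres and radians):
On the way, in this order (a step that is already met when the one before it is completed fails the run):
1. the green bin's lid stands fully open (above 1.05 of 1.22 rad) and is kept so for two seconds (value of joint green_lid above 1.05 rad), for 2 s.
2. the green bin's lid is shut again (value of joint green_lid below 0.05 rad), for 0.2 s.
At the end, for the whole second after the job is handed in: The green lid is shut (within 0.04 rad) with its pedal up (within 0.01 rad), the cream lid shut; both bins upright and within 25 mm of where they stood, and the six loose goods upright and within 20 mm of where they stood (value of joint each of green_lid, cream_lid below 0.04 rad and value of joint green_pedal below 0.01 rad and distance of each of green_bin, cream_bin from where it was at the start of the episode below 0.025 m and angle between each of green_bin, cream_bin's own z axis and vertical below 0.03 rad and linear speed of green_bin below 0.02 m/s and distance of each of lotion, spray, oil, balm_tin, soap, cream_jar from where it was at the start of the episode below 0.02 m and angle between each of lotion, spray, oil, balm_tin, soap, cream_jar's own z axis and vertical below 0.1 rad); the robot touches nothing.
It fails at once if the green lid drops (falls faster than 5 rad/s anywhere) or slams (closes faster than 3 rad/s within the last 0.3 rad) (velocity of joint green_lid below -5 rad/s or (value of joint green_lid below 0.3 rad and velocity of joint green_lid below -3 rad/s)).
It fails at once if the green lid is touched with the hand or the arm (over 1 N) (contact force between any of the fingers, the arm and green_lid_plate above 1 N).
It fails at once if the cream bin is opened (lid above 0.15 rad) (value of joint cream_lid above 0.15 rad).
It fails at once if a bin is lifted, pushed along (over 25 mm) or tipped (over 0.15 rad) (distance of any of green_bin, cream_bin from where it was at the start of the episode above 0.025 m or angle between any of green_bin, cream_bin's own z axis and vertical above 0.15 rad).
It fails at once if a loose thing is lifted, shifted (over 20 mm) or tipped (over 0.3 rad) (distance of any of lotion, spray, oil, balm_tin, soap, cream_jar from where it was at the start of the episode above 0.02 m or angle between any of lotion, spray, oil, balm_tin, soap, cream_jar's own z axis and vertical above 0.3 rad).
It also fails if it takes over 48 s, if anything falls off the work surface, if the arm or the gripper's body presses on something with over 40 N, if the wrist force passes 120 N, or if a joint passes its speed limit or range.

## Robot

A 7-joint arm with a two-finger parallel gripper is mounted at the origin on the work surface. World frame = base frame: x ahead of the robot, y to its left, z up, the work surface at z = 0. Lengths are in m, angles in degrees, forces in N, time in s.
With the tool pointing down it reaches from about 0.4 to 0.9 m from the base axis. Payload 5.5 kg.
Tool frame: the origin (TCP) lies at the very end of the fingers, on their centre line; the grasp point (between the pads) lies 19 mm behind it; z points along the fingers, y is the line along which they close (so a half turn about z gives the same grasp; the last joint's range is limited). The gripper opens to 85 mm and grips with 20 to 120 N. Pads are 22 mm wide; open, the fingers measure 114 mm over their backs; the gripper's body (76 mm by 85 mm) begins 54 mm behind the grasp point. The pads swing forward as they close: fully open they stand 13 mm farther back than shut.
Start: joints at [-56.711, 28.699, -24.465, 88.831, 12.651, 65.22, -12.049], TCP at [0.203, 0.617, 0.231] pointing down, gripper open.
Joint ranges: [-164.97, 164.97], [-17.58, 116.51], [-87.97, 89.64], [11.32, 138.91], [-80.73, 260.73], [10.89, 115.49], [-147.41, 147.41]. Speed limits (degrees/s): [147.25, 147.25, 180, 180, 180, 180, 180].

## Interface

Orientations are given as a 3x3 rotation matrix whose columns are the frame's x, y, z axes.
In Python, from cell import robot gives the robot as it stands. The module is installed in compiled form; this text tells all that it offers.
- The arm moves only by the tool step_arm, never from a script. Its argument "motion" is text: rows parted by semicolons, each of 4 numbers parted by spaces: the shift along the tool's x, y, z in m, then the turn about the tool's z in rad. In form: dx dy dz twist; .... A call has 1 to 10 rows; each row is the pose to reach, as a shift and turn from the pose commanded when the call began, along the tool's axes at that moment; what a row does not reach only later rows make up. A row lasts 1/12 s, in which the tool goes at most 41.7 mm and 7.16 degrees, less where a joint would pass 70% of its speed; a pose out of reach is approached as far as the arm can. A call with a gripper value outside its range is refused whole. "grip" is the opening, from -1 (shut) to 1 (fully open), so that 0 is half open, set as the call begins (left out, the last holds). The fingers move at their own pace and stop on an object; "force" is the grip in N (left out, the last holds). Time passes only in rows, so rows that repeat a pose let the fingers close. It gives the time, the measured TCP pose, the force, the opening and the grip force at its end, in the units of the state.
- robot.read_state(): the state, without advancing time (a new reading comes with each control period).
- robot.get_image(name): name is "side" or "top"; returns a dict with "color" (480x640x3 uint8, red, green, blue), "fov_y" (degrees; the focal length in pixels is half the picture's height over the tangent of half this angle, whatever the lens; pixels are square), "cx", "cy" (the principal point, pixels), "k1" (the pictures are not rectified: a ray, as slopes to the right and down, at radius r is drawn at 1 + k1 r^2 times it, then the intrinsics apply), "camera_from_world" (4x4, takes a point from world to camera coordinates). Camera axes: x right, y down, z forward; pixel columns grow to the right and rows downward; lengths in m; the calibration is good to about 2 mm. A picture is of the moment at which its call begins. There is no depth.
- robot.close_job(): hands the job in; it is judged then, once.
The state is a dict: "t": time; "q": joint angles; "dq": joint speeds; "joint_efforts": joint torques, N m; "ee_pos": TCP position; "tool_rot": TCP orientation; "ft_force": force on the tool from outside, world axes, zero at the start; "ft_torque": the same for the moment, N m; "finger_gap": finger opening in m; "grasp_force": force on a finger pad.
Only numpy, scipy, OpenCV 4.12 (cv2) and the standard library are available. Lean on these libraries where they do the work, as an engineer would, in place of code of your own. Each camera call takes 0.05 s, during which the arm holds its last target. There are 200 camera calls.

## Working session

There is one attempt and no reset: what is moved stays moved. The work goes in short steps, Python scripts to look and compute and a tool call to move; the robot and the scene stay as the last step left them, time stands still between calls to the robot, and variables do not carry over. Pictures are saved under pics/ and viewed, at most 10 in all, crops included, and the job is handed in when it is done.

Besides the shell and the picture viewer there is one more tool, called after "Request:" as name(argument=value, ...) on one line, values as JSON. step_arm: Moves the arm, as the interface text tells. Its arguments: {"type":"object","properties":{"motion":{"type":"string"},"grip":{"type":"number"},"force":{"type":"number"}},"required":["motion"]}

```bash
mkdir -p pics
cat > h.py <<'E'
import numpy as np, cv2
from cell import robot
def cap(n,f=None):
    d=robot.get_image(n)
    if f: cv2.imwrite('pics/'+f,d['color'][:,:,::-1])
    return d
def K(d):
    f=240/np.tan(np.radians(d['fov_y'])/2)
    return np.array([[f,0,d['cx']],[0,f,d['cy']],[0,0,1]]),np.array([d['k1'],0,0,0.])
def ray(d,uv):
    k,D=K(d);p=cv2.undistortPoints(np.array([[uv]],float),k,D)[0,0]
    T=np.array(d['camera_from_world']);R=T[:3,:3]
    return -R.T@T[:3,3],R.T@np.array([p[0],p[1],1])
def atz(d,uv,z):
    c,v=ray(d,uv);return c+v*(z-c[2])/v[2]
def proj(d,P):
    k,D=K(d);T=np.array(d['camera_from_world'])
    return cv2.projectPoints(np.array(P,float).reshape(-1,1,3),cv2.Rodrigues(T[:3,:3])[0],T[:3,3],k,D)[0][:,0]
E
python3 - <<'E'
from h import *
for n in('top','side'):
    d=cap(n,n+'0.png');T=np.array(d['camera_from_world']);print(n,d['fov_y'],d['k1'],-T[:3,:3].T@T[:3,3])
s=robot.read_state();print(s)
E
```

```text
top 48.329427907719484 -0.16138721415044613 [0.41876179 0.01327605 1.79954447]
side 46.67796651512786 0.026548234430779465 [-0.09261885 -1.0181996   1.04667096]
{'t': 0.1, 'q': array([-56.71142711,  28.74756992, -24.4542848 ,  88.88425441,
        12.65069733,  65.22105716, -12.04857565]), 'dq': array([ 0.04686974, -0.08311874,  0.03274974, -0.16575268,  0.00683538,
       -0.01630874,  0.01381662]), 'joint_efforts': array([-1.18887832e-02, -5.70805085e+01, -5.83911672e+00, -2.81746101e+01,
        1.05276678e-02,  5.34081817e-03,  1.72088392e-05]), 'ee_pos': array([0.20295223, 0.61685199, 0.23038148]), 'tool_rot': array([[-9.49943906e-01,  3.12419934e-01, -5.99252529e-04],
       [ 3.12420504e-01,  9.49942503e-01, -1.63394755e-03],
       [ 5.87776597e-05, -1.73937730e-03, -9.99998486e-01]]), 'ft_force': array([-0.63902023, -0.58266228, -0.11584918]), 'ft_torque': array([-0.06677383,  0.00612477,  0.00305207]), 'grasp_force': 0.0, 'finger_gap': 0.08559972501893068}
```

View pics/top0.png

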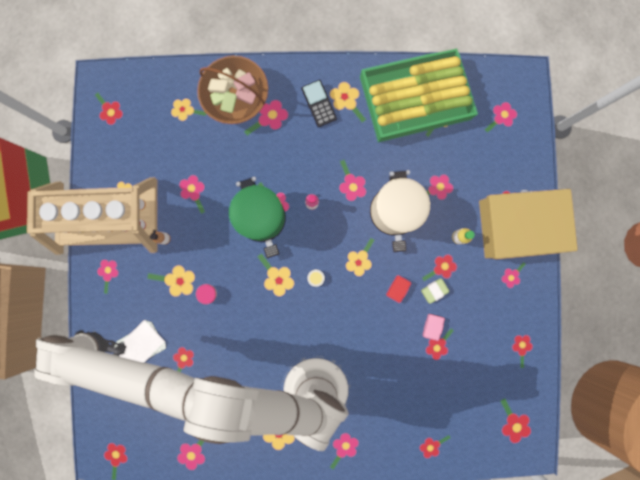

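View pics/side0.png

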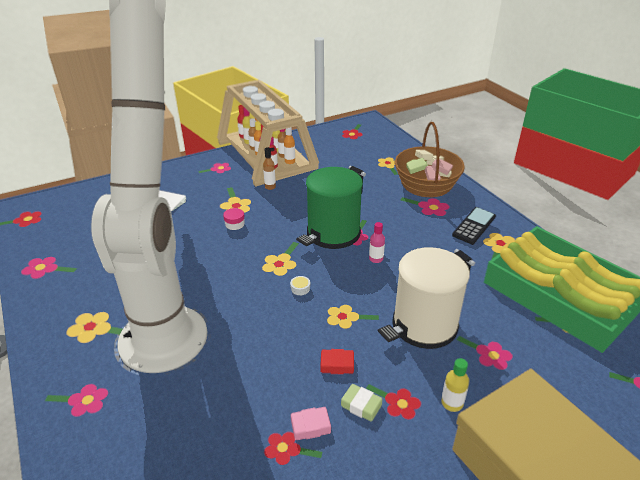

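The top view shows the green bin's lid at (257,212), its tread at (271,251) and its hinge at (247,183). The cream bin is at (402,206). The cream jar is at (206,294), the tin at (316,278), the lotion at (312,201), and the spray near (160,238). The only pedals are (271,251) on the green bin and (398,243) on the cream one, so I choose the first. I'll check it in a close crop.

Run:
```python
from h import *
dt=cap('top');ds=cap('side')
a=cv2.resize(dt['color'][165:305,190:340],None,fx=4,fy=4,interpolation=cv2.INTER_CUBIC)[:560,:400]
a=cv2.resize(dt['color'][170:290,215:305],(400,533),interpolation=cv2.INTER_CUBIC) 
b=cv2.resize(ds['color'][160:260,290:375],(400,471),interpolation=cv2.INTER_CUBIC)
o=np.zeros((533,800,3),np.uint8);o[:,:400]=a;o[:471,400:]=b
cv2.imwrite('pics/crop.png',o[:,:,::-1])
# tread estimate
p=atz(dt,(271,251),.04);l=atz(dt,(257,212),.195);print(p,l)
print(proj(ds,p))
```

```text
[0.46589866 0.14101308 0.04      ] [0.57976907 0.17129495 0.195     ]
[[304.30631709 239.63680081]]
```

View pics/crop.png

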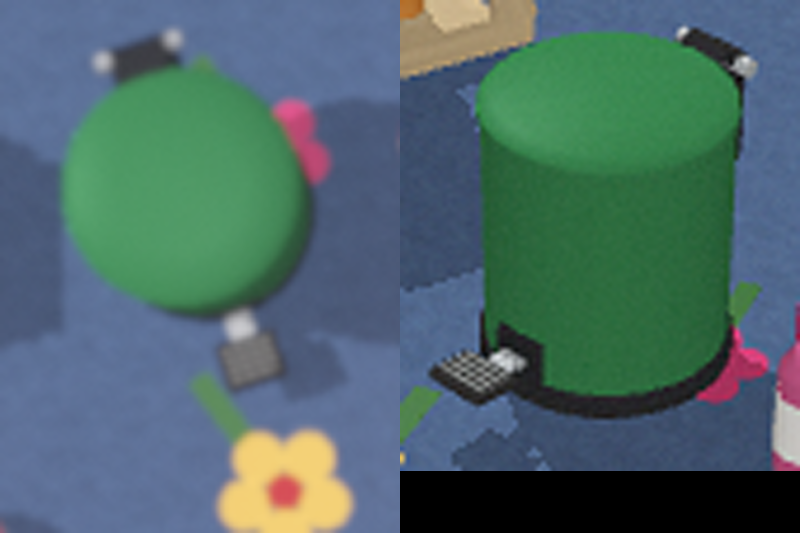

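The crop confirms the choice: the black ribbed tread of the dark green bin is at top pixel (271.6,250.9) and side pixel (305.4,239.7). The grip stays shut for pressing.

Run:
```python
from h import *
dt=cap('top');ds=cap('side')
def tri(a,b):
    (c1,v1),(c2,v2)=ray(dt,a),ray(ds,b)
    s=np.linalg.lstsq(np.c_[v1,-v2],c2-c1,rcond=None)[0]
    p,q=c1+s[0]*v1,c2+s[1]*v2;return (p+q)/2,np.linalg.norm(p-q)
t,e=tri((271.4,250.6),(305.5,239.6))
h,e2=tri((215+138/4.444-.4,170+52/4.444-.4),(290+318/4.706-.4,160+46/4.706-.4))
print('tread',t,e,'hinge',h,e2)
d=(h-t)[:2];print('dist',np.linalg.norm(d),'yaw',np.degrees(np.arctan2(d[1],d[0])))
u=d/np.linalg.norm(d)
st=robot.read_state();R=st['tool_rot'];tgt=np.r_[t[:2]-.009*u,.1]
print('press xy',tgt,'tool shift to z.1',R.T@(tgt-st['ee_pos']),'cur',st['ee_pos'])
a=np.arctan2(R[1,0],R[0,0]);w=np.arctan2(-u[1],-u[0]);print('twist',-((w-a+np.pi)%(2*np.pi)-np.pi))
```

```text
tread [0.4679701  0.13925883 0.04055703] 0.001744092327504084 hinge [0.67716878 0.20584785 0.18410497] 0.004027173189443476
dist 0.21954084169766355 yaw 17.656540357949684
press xy [0.45939408 0.13652904 0.1       ] tool shift to z.1 [-0.39369923 -0.37647574  0.13118449] cur [0.20304624 0.61723762 0.23094843]
twist -0.6258993569961833
```

Request:
step_arm(motion="0 0 -0.02 0; 0 0 -0.03 0", grip=-1)

```text
t: 0.47
ee_pos: [0.2031, 0.6177, 0.2623]
tool_rot: [[-0.95, 0.312, -0.0], [0.312, 0.95, 0.0], [0.0, 0.0, -1.0]]
ft_force: [-0.2, 1.1, 1.4]
finger_gap: 0.0636
grasp_force: 0.0
```

Request:
step_arm(motion="-0.015 -0.014 0 0; -0.04 -0.038 0 0; -0.065 -0.062 0 0; -0.09 -0.086 0 0; -0.115 -0.11 0 0; -0.14 -0.134 0 0; -0.165 -0.158 0 0; -0.19 -0.182 0 0; -0.215 -0.206 0 0; -0.24 -0.23 0 0")

```text
t: 1.3
ee_pos: [0.36, 0.3228, 0.2621]
tool_rot: [[-0.95, 0.312, 0.001], [0.312, 0.95, 0.001], [-0.001, 0.002, -1.0]]
ft_force: [0.7, 0.3, 0.3]
finger_gap: -0.0005
grasp_force: 0.0
```

Request:
step_arm(motion="-0.024 -0.023 0 -0.08; -0.048 -0.046 0 -0.16; -0.072 -0.069 0 -0.24; -0.096 -0.092 0 -0.32; -0.12 -0.115 0 -0.4; -0.14 -0.134 0 -0.48; -0.154 -0.147 0 -0.56; -0.154 -0.147 0 -0.62; -0.154 -0.147 0 -0.62; -0.154 -0.147 0 -0.62")

```text
t: 2.13
ee_pos: [0.4597, 0.1366, 0.2617]
tool_rot: [[-0.955, -0.296, 0.001], [-0.296, 0.955, 0.001], [-0.001, 0.0, -1.0]]
ft_force: [1.0, -0.2, 0.3]
finger_gap: 0.0001
grasp_force: 0.0
```

Run:
```python
from h import *
cap('side','side1.png')
st=robot.read_state();R=st['tool_rot'];print(st['t'],st['ee_pos'],R.round(3),st['q'].round(0),st['finger_gap'],st['ft_force'])
print(R.T@(np.array([.4594,.1365,.06])-st['ee_pos']))
```

```text
2.1833 [0.45943925 0.13702514 0.26161438] [[-0.955 -0.297  0.001]
 [-0.297  0.955  0.001]
 [-0.001  0.    -1.   ]] [ -9.   8. -11. 111.   2.  61.  86.] 0.0001572545032434584 [ 0.69349425  0.20333774 -0.22507269]
[ 0.00032939 -0.00056112  0.20161402]
```

View pics/side1.png

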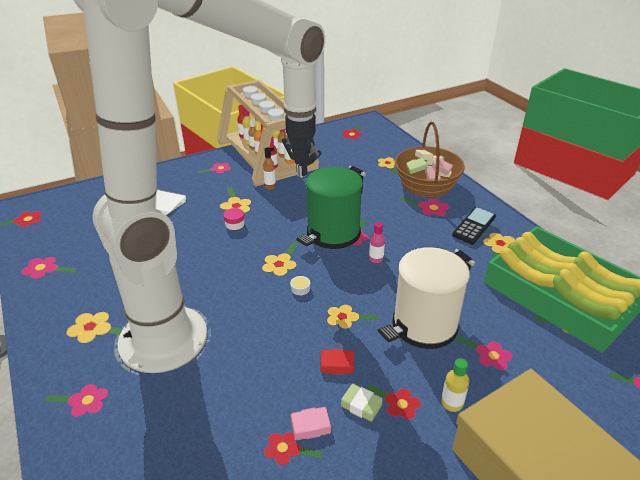

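The shut gripper hangs above the front of the green bin, with its tip near (305,165) and clear of the lid. I'll lower it 3 mm further out.

Request:
step_arm(motion="0.003 0 0.02 0; 0.003 0 0.045 0; 0.003 0 0.07 0; 0.003 0 0.095 0; 0.003 0 0.12 0; 0.003 0 0.14 0; 0.003 0 0.16 0; 0.003 0 0.175 0; 0.003 0 0.185 0; 0.003 0 0.19 0")

```text
t: 3.02
ee_pos: [0.4557, 0.1361, 0.0701]
tool_rot: [[-0.954, -0.298, -0.002], [-0.298, 0.954, -0.0], [0.002, 0.0, -1.0]]
ft_force: [-0.8, 0.4, -0.3]
finger_gap: 0.0003
grasp_force: 0.0
```

Run:
```python
from h import *
d=cap('side');st=robot.read_state();print(st['ee_pos'],st['ft_force'],proj(d,st['ee_pos']))
b=cv2.resize(d['color'][90:260,250:400],(530,600),interpolation=cv2.INTER_CUBIC)
cv2.imwrite('pics/side2.png',b[:,:,::-1])
```

```text
[0.45573384 0.13588308 0.07002794] [-0.38363492 -1.11029118 -0.27483377] [[301.72851761 233.44443789]]
```

View pics/side2.png

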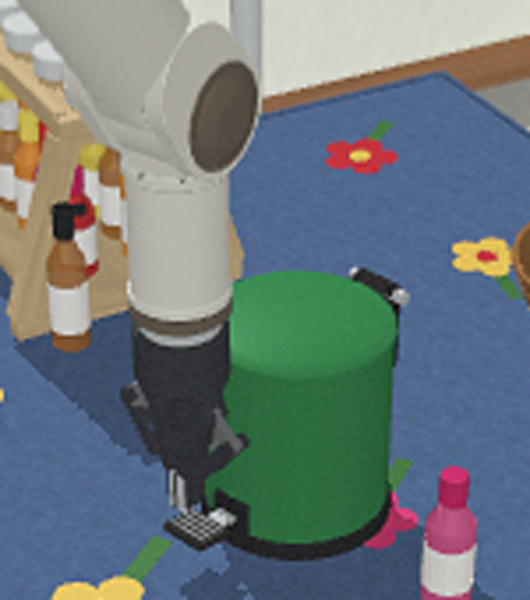

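The fingertips, near (183,510) in the crop, are right over the front half of the tread and the body is clear of the drum. Now I'll press.

Request:
step_arm(motion="0 0 0.006 0; 0 0 0.012 0; 0 0 0.018 0; 0 0 0.022 0; 0 0 0.025 0; 0 0 0.027 0; 0 0 0.029 0; 0 0 0.031 0; 0 0 0.033 0; 0 0 0.034 0")

```text
t: 3.9
ee_pos: [0.4563, 0.1352, 0.0374]
tool_rot: [[-0.955, -0.298, -0.001], [-0.298, 0.955, -0.0], [0.001, -0.0, -1.0]]
ft_force: [-3.3, 0.3, 6.6]
finger_gap: -0.0
grasp_force: 3.0
```

Request:
step_arm(motion="0 0 0.001 0; 0 0 0.002 0; 0 0 0.003 0; 0 0 0.004 0; 0 0 0.005 0; 0 0 0.006 0; 0 0 0.007 0; 0 0 0.008 0; 0 0 0.009 0; 0 0 0.009 0")

```text
t: 4.73
ee_pos: [0.4567, 0.1353, 0.0281]
tool_rot: [[-0.955, -0.298, 0.0], [-0.298, 0.955, 0.0], [-0.0, 0.0, -1.0]]
ft_force: [-2.9, -1.1, 4.8]
finger_gap: 0.0001
grasp_force: 2.4
```

Request:
step_arm(motion="0 0 0.001 0; 0 0 0.002 0; 0 0 0.003 0; 0 0 0.0035 0; 0 0 0.004 0; 0 0 0.0045 0; 0 0 0.005 0; 0 0 0.0055 0; 0 0 0.006 0; 0 0 0.006 0")

```text
t: 5.57
ee_pos: [0.457, 0.1354, 0.0233]
tool_rot: [[-0.955, -0.298, 0.001], [-0.298, 0.955, -0.0], [-0.001, -0.0, -1.0]]
ft_force: [-4.6, -2.0, 15.0]
finger_gap: 0.0
grasp_force: 7.6
```

Run:
```python
from h import *
d=cap('side');st=robot.read_state();print(st['t'],st['ee_pos'],st['ft_force'])
b=cv2.resize(d['color'][90:260,250:400],(530,600),interpolation=cv2.INTER_CUBIC)
cv2.imwrite('pics/side3.png',b[:,:,::-1])
```

```text
5.6167 [0.45698915 0.13542812 0.02326884] [-6.36481228 -2.07211161 14.36779539]
```

View pics/side3.png

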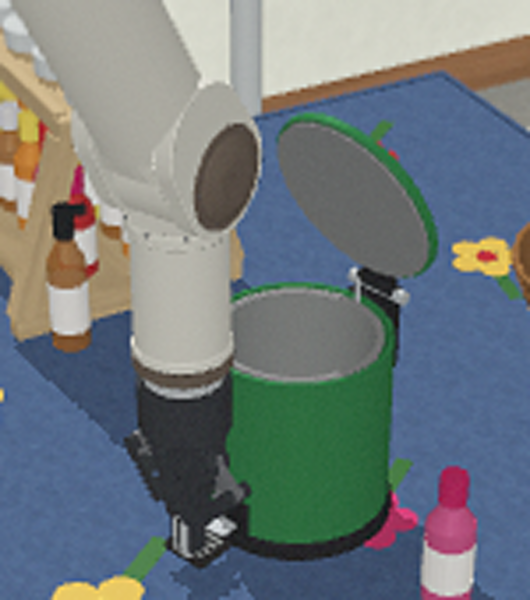

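The lid stands wide open and the force has jumped to 15 N, so the pedal is at its stop. I'll hold it for 2.5 s.

Request:
step_arm(motion="0 0 0.0005 0; 0 0 0.0005 0; 0 0 0.0005 0; 0 0 0.0005 0; 0 0 0.0005 0; 0 0 0.0005 0; 0 0 0.0005 0; 0 0 0.0005 0; 0 0 0.0005 0; 0 0 0.0005 0")

```text
t: 6.45
ee_pos: [0.457, 0.1354, 0.0232]
tool_rot: [[-0.955, -0.298, 0.001], [-0.298, 0.955, -0.0], [-0.001, -0.0, -1.0]]
ft_force: [-6.9, -1.8, 19.7]
finger_gap: -0.0001
grasp_force: 10.0
```

Request:
step_arm(motion="0 0 0 0; 0 0 0 0; 0 0 0 0; 0 0 0 0; 0 0 0 0; 0 0 0 0; 0 0 0 0; 0 0 0 0; 0 0 0 0; 0 0 0 0")

```text
t: 7.28
ee_pos: [0.457, 0.1354, 0.0232]
tool_rot: [[-0.955, -0.298, 0.001], [-0.298, 0.955, -0.0], [-0.001, -0.0, -1.0]]
ft_force: [-5.9, -1.1, 19.0]
finger_gap: 0.0
grasp_force: 10.0
```

Request:
step_arm(motion="0 0 0 0; 0 0 0 0; 0 0 0 0; 0 0 0 0; 0 0 0 0; 0 0 0 0; 0 0 0 0; 0 0 0 0; 0 0 0 0; 0 0 0 0")

```text
t: 8.12
ee_pos: [0.457, 0.1354, 0.0232]
tool_rot: [[-0.955, -0.298, 0.001], [-0.298, 0.955, -0.0], [-0.001, -0.0, -1.0]]
ft_force: [-5.6, -2.0, 19.1]
finger_gap: -0.0001
grasp_force: 10.0
```

Request:
step_arm(motion="0 0 -0.0005 0; 0 0 -0.001 0; 0 0 -0.0015 0; 0 0 -0.002 0; 0 0 -0.0025 0; 0 0 -0.003 0; 0 0 -0.0035 0; 0 0 -0.004 0; 0 0 -0.0045 0; 0 0 -0.005 0")

```text
t: 8.95
ee_pos: [0.457, 0.1355, 0.027]
tool_rot: [[-0.955, -0.298, 0.001], [-0.298, 0.955, 0.0], [-0.001, 0.0, -1.0]]
ft_force: [-0.1, -0.2, 2.1]
finger_gap: -0.0002
grasp_force: 1.1
```

Request:
step_arm(motion="0 0 -0.0004 0; 0 0 -0.0008 0; 0 0 -0.0012 0; 0 0 -0.0016 0; 0 0 -0.002 0; 0 0 -0.0024 0; 0 0 -0.0028 0; 0 0 -0.0032 0; 0 0 -0.0036 0; 0 0 -0.004 0")

```text
t: 9.78
ee_pos: [0.4571, 0.1355, 0.031]
tool_rot: [[-0.955, -0.298, 0.001], [-0.298, 0.955, 0.0], [-0.001, 0.0, -1.0]]
ft_force: [0.8, 0.1, 3.5]
finger_gap: 0.0002
grasp_force: 1.8
```

Request:
step_arm(motion="0 0 -0.0004 0; 0 0 -0.0008 0; 0 0 -0.0012 0; 0 0 -0.0016 0; 0 0 -0.002 0; 0 0 -0.0024 0; 0 0 -0.0028 0; 0 0 -0.0032 0; 0 0 -0.0036 0; 0 0 -0.004 0")

```text
t: 10.62
ee_pos: [0.4568, 0.1354, 0.0349]
tool_rot: [[-0.955, -0.298, 0.0], [-0.298, 0.955, 0.0], [-0.0, 0.0, -1.0]]
ft_force: [2.8, -0.2, 4.0]
finger_gap: 0.0001
grasp_force: 1.9
```

Request:
step_arm(motion="0 0 -0.0004 0; 0 0 -0.0008 0; 0 0 -0.0012 0; 0 0 -0.0016 0; 0 0 -0.002 0; 0 0 -0.0024 0; 0 0 -0.0028 0; 0 0 -0.0032 0; 0 0 -0.0036 0; 0 0 -0.004 0")

```text
t: 11.45
ee_pos: [0.4567, 0.1354, 0.0388]
tool_rot: [[-0.955, -0.298, 0.0], [-0.298, 0.955, 0.0], [-0.0, 0.0, -1.0]]
ft_force: [3.0, 1.3, 4.7]
finger_gap: -0.0001
grasp_force: 2.1
```

Request:
step_arm(motion="0 0 -0.0004 0; 0 0 -0.0008 0; 0 0 -0.0012 0; 0 0 -0.0016 0; 0 0 -0.002 0; 0 0 -0.0024 0; 0 0 -0.0028 0; 0 0 -0.0032 0; 0 0 -0.0036 0; 0 0 -0.004 0")

```text
t: 12.28
ee_pos: [0.4548, 0.1346, 0.042]
tool_rot: [[-0.955, -0.298, -0.004], [-0.298, 0.955, -0.001], [0.004, -0.0, -1.0]]
ft_force: [-0.2, 0.1, 0.5]
finger_gap: 0.0001
grasp_force: 0.0
```

Contact is released at about 0.041 m. I'll retreat upward.

Request:
step_arm(motion="0.001 0 -0.001 0; 0.002 0 -0.003 0; 0.003 0 -0.01 0; 0.004 0 -0.025 0; 0.005 0 -0.045 0; 0.005 0 -0.07 0; 0.005 0 -0.1 0; 0.005 0 -0.13 0; 0.005 0 -0.16 0; 0.005 0 -0.19 0")

```text
t: 13.12
ee_pos: [0.4511, 0.1336, 0.2346]
tool_rot: [[-0.955, -0.298, -0.0], [-0.298, 0.955, -0.0], [0.0, 0.0, -1.0]]
ft_force: [1.5, -0.5, -0.3]
finger_gap: 0.0
grasp_force: 0.0
```

Request:
step_arm(motion="0.01 0 -0.02 0; 0.03 0 -0.03 0; 0.05 0 -0.03 0; 0.06 0 -0.03 0; 0.06 0 -0.03 0; 0.06 0 -0.03 0; 0.06 0 -0.03 0; 0.06 0 -0.03 0; 0.06 0 -0.03 0; 0.06 0 -0.03 0")

```text
t: 13.95
ee_pos: [0.395, 0.1161, 0.2624]
tool_rot: [[-0.955, -0.298, -0.001], [-0.298, 0.955, 0.0], [0.001, 0.0, -1.0]]
ft_force: [0.9, -1.4, -0.3]
finger_gap: -0.0
grasp_force: 0.0
```

Run:
```python
from h import *
d=cap('side','side4.png');st=robot.read_state();print(st['t'],st['ee_pos'],st['ft_force'])
a=cv2.imread('pics/side0.png')
g=np.abs(a[:,:,::-1].astype(int)-d['color']).sum(2)
print('diff tread/drum region',g[175:250,295:360].mean(), 'cream',g[250:345,380:470].mean())
```

```text
14.0 [0.39484787 0.11613965 0.26246134] [ 0.28130515  0.08574609 -0.56805264]
diff tread/drum region 5.987076923076923 cream 4.049707602339181
```

View pics/side4.png

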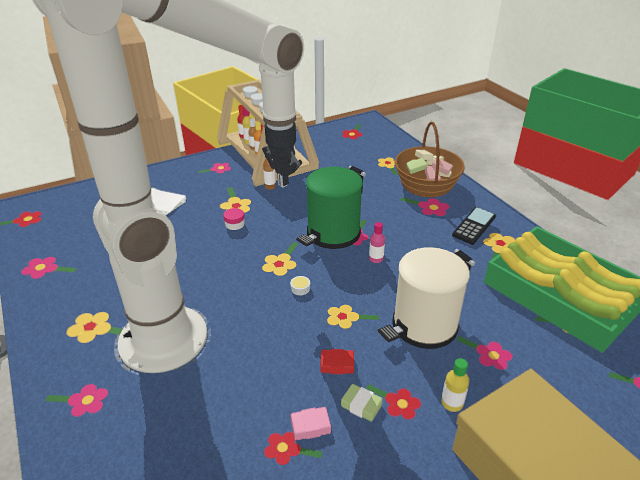

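The lid is shut, the pedal at (307,239) is up as at the start, nothing else has moved, and the arm is clear.

```bash
python3 -c "
from cell import robot
print(robot.close_job())"
```

```text
the job is handed in; nothing more can be done
None
```

The job is handed in, with no verdict returned: I pressed the green bin's pedal to its stop, held the lid open about 2.5 s, eased it shut at about 5 mm/s and took the hand away; the last picture shows the lid shut, the pedal up and nothing else visibly moved.

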